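# Load the wooden barrel and slide it under the inspection camera

### The job

Take the wooden barrel from the pinned carrier plate and set it down gently, lying centred in the two V saddles of the loading slide, while the slide is still locked at its loading position. Then pull up the index plunger's knob to free the slide and push the slide towards the camera until the plunger drops into the hole of the working position and locks it there, with the barrel still lying in its saddles. Leave the other things on the table where they are.

Things in the scene. Friction and masses are not known exactly. Their poses are not given: they have to be found in the camera images.
- station: Loading slide fixed to the table: steel base plate 150 x 480 x 12 mm with two guide rails, a carriage sliding on them, and at the +y end a 40 mm square aluminium column (370 mm tall, 225 mm from the origin). Origin on the table under the rails; x across the track, y along the track towards the column, z up.
- carriage (a joint): Travel (m) of the carriage (plate 90 x 210 mm, top 48 mm above the table) towards the column. 0: loading position, locked; end stop at 0.160. Unlocked, about 3 N moves it and it stays where left. The working-position hole is hidden under the carriage and set anew for each job, anywhere from 0.090 to 0.140; no other hole beyond the loading one. Locked, it has 1.5 mm of play either way.
- plunger (a joint): Lift (m) of the spring index plunger (knob and pin). 0: pin down in a hole, carriage locked; 0.008: pin rides on the channel between holes, carriage free; 0.014: highest. The spring pushes it down with 6 N at 0, 8 N at 0.008. Let go between holes, it slides along lightly and drops by itself when the carriage brings it over a hole (hole 13 mm, pin 10 mm).
- knob_top (a point): Centre of the top of the plunger's black mushroom knob, 32 mm across, 26 mm high (upright sides from 4 to 17 mm below the top), on the carriage 80 mm behind (-y) the saddles' middle. With the plunger down this point is 90 mm above the table. Grip with the fingers closing along station x; it also carries the carriage along when moved sideways.
- handle_top (a point): Centre of the top of the upright black cylindrical handle, 26 mm in diameter and 50 mm high, fixed on the carriage 135 mm behind (-y) the saddles' middle and 55 mm behind the knob; this point is 98 mm above the table. Can be gripped with the fingers closing along station x.
- cradle (a point): Where the barrel's centre lies when it rests properly in the two V saddles: midway between them, 88 mm above the table; the barrel's axis lies along y, the track. The saddles are black plastic plates 10 mm thick, 25 mm either side along y (40 mm free between them), with 90 degree Vs reaching up to 76 mm above the table and 28 mm either side. The carriage plate is 40 mm below this point.
- ring_light (a point): Centre of the underside of the camera's ring light (64 mm across), 244 mm above the table, fixed on the column's arm and looking down on the track; camera, lens and arm are above it.
- barrel: Plain turned wooden barrel, 90 mm long, 56 mm across at the belly and 45 mm at its flat ends, 0.11 to 0.20 kg, lying down. Origin at its centre, x along its axis. At the start it lies on the carrier, its centre 45 mm above the table.
- carrier: Steel workpiece carrier plate, 150 (x) x 120 (y) x 15 mm, fixed on the table; the barrel lies along its x at its middle in two shallow white V rests (11 mm high, 30 mm either side along x), between four upright 8 mm pins, 23 mm high, 30 mm either side along x and 31.5 mm along y. Origin under its middle at table height. The fingers fit between the pins, closing along y.
- cleaner: White plastic cleaner bottle, 60 mm across, 160 mm tall, standing on the table; bystander. Origin at the centre of its foot.
- driver: Screwdriver, 200 mm long, black handle, lying on the table; bystander. Origin at its middle.
- parts_bin: Blue plastic bin 120 x 160 x 70 mm with spare pins; bystander. Origin under its middle.

How it is judged:
On the way, in this order (a step that is already met when the one before it is completed fails the run):
1. the barrel lies in the saddles, let go, with the slide still locked at the loading position (distance between barrel and cradle below 0.01 m and angle between the x axis of barrel and the y axis of cradle, either way round below 0.12 rad and value of joint carriage below 0.006 m and value of joint plunger below 0.003 m and contact force between barrel and the fingers below 0.2 N and linear speed of barrel below 0.02 m/s), for 0.2 s.
2. the slide is locked by the plunger at the working position, the barrel in its saddles (value of joint carriage above 0.085 m and value of joint plunger below 0.003 m and distance between barrel and cradle below 0.01 m and angle between the x axis of barrel and the y axis of cradle, either way round below 0.12 rad), for 0.2 s.
At the end, for the whole second after the job is handed in: The slide stands still at the working position (beyond 85 mm of travel) with the plunger down in its hole (lifted less than 3 mm); the barrel rests in the two saddles, its centre within 10 mm of the cradle point and its axis within 0.12 rad (7 degrees) of the track; nothing is touched by the robot (all of step 2 and velocity of joint carriage below 0.01 m/s and linear speed of barrel below 0.02 m/s).
It fails at once if the barrel is dropped: let go more than 12 mm above its place in the saddles (horizontal distance between barrel and cradle below 0.04 m and z of barrel in the frame of cradle above 0.012 m and contact force between barrel and the fingers below 0.1 N).
It fails at once if the barrel is pressed or banged hard into the saddles (over 40 N) (contact force between barrel and station above 40 N).
It fails at once if the cleaner bottle is moved more than 30 mm (distance of cleaner from where it was at the start of the episode above 0.03 m).
It fails at once if the screwdriver is moved more than 30 mm (distance of driver from where it was at the start of the episode above 0.03 m).
It fails at once if the parts bin is moved more than 30 mm (distance of parts_bin from where it was at the start of the episode above 0.03 m).
It also fails if it takes over 54 s, if anything falls off the work surface, if the arm or the gripper's body presses on something with over 40 N, if the wrist force passes 120 N, or if a joint passes its speed limit or range.

### The arm

A 7-joint arm with a two-finger parallel gripper is mounted at the origin on the work surface. World frame = base frame: x ahead of the robot, y to its left, z up, the work surface at z = 0. Lengths are in m, angles in rad, forces in N, time in s.
With the tool pointing down it reaches from about 0.4 to 0.85 m from the base axis. Payload 4.5 kg.
Tool frame: the origin (TCP) lies at the very end of the fingers, on their centre line; the grasp point (between the pads) lies 19 mm behind it; z points along the fingers, y is the line along which they close (so a half turn about z gives the same grasp; the last joint's range is limited). The gripper opens to 88 mm and grips with 3 to 60 N. Pads are 18 mm wide; open, the fingers measure 123 mm over their backs; the gripper's body (75 mm by 187 mm) begins 45 mm behind the grasp point.
Start: joints at [1.355, 0.689, -0.195, 1.565, 0.157, 0.902, -0.215], TCP at [0.155, -0.606, 0.239] pointing down, gripper open.
Joint ranges: [-3.01, 3.01], [-0.46, 2.08], [-1.47, 1.51], [0.13, 2.56], [-1, 4.14], [0.04, 2.09], [-2.66, 2.66]. Speed limits (rad/s): [2.57, 2.57, 3.14, 3.14, 3.14, 3.14, 3.14].

### API

Orientations are given as a unit quaternion [x, y, z, w].
In Python, from plant import r, optics gives the robot as it stands.
- The arm moves only by the tool servo_tool, never from a script. Its arguments are lists of equal length, an entry for each row: "translation": the shift along the tool's x, y, z in m, a list of three; "turn": the turn, a rotation vector about the tool's x, y, z in rad, a list of three. In form: {"translation": [[dx, dy, dz], ...], "turn": [[rx, ry, rz], ...]}. A call has 1 to 10 rows; each row shifts and turns the commanded pose from where the row before left it, along the tool's axes as they then stand; what a row does not reach is not made up. A row lasts 1/8 s, in which the tool goes at most 62.5 mm and 10.7 degrees, less where a joint would pass 70% of its speed; a pose out of reach is approached as far as the arm can. A call is refused whole if a number of a shift passes 0.0625 or a number of a turn 0.188, either way. A call with a gripper value outside its range is refused whole. "grip" is the opening, from 0 (shut) to 1 (fully open), set as the call begins (left out, the last holds). The fingers move at their own pace and stop on an object; "grip_force" is the grip in N (left out, the last holds). Time passes only in rows, so rows that do not move let the fingers close. It gives the time, the measured TCP pose, the force, the opening and the grip force at its end, in the units of the state.
- r.get_state(): the state, without advancing time (a new reading comes with each control period).
- optics.snapshot(name): name is "scene" or "top"; returns a dict with "img" (480x640x3 uint8, red, green, blue), "z_map" (480x640 float32, m along the optical axis (not along the pixel's ray), 0 where there is no reading), "mtx" (3x3 intrinsics, pixels), "R" (3x3) and "t" (3): a world point X has camera coordinates R X + t. Camera axes: x right, y down, z forward; pixel columns grow to the right and rows downward; lengths in m; the calibration is good to about 2 mm. A picture is of the moment at which its call begins.
- r.finish_job(): hands the job in; it is judged then, once.
The state is a dict: "clock": time; "q": joint angles; "qd": joint speeds; "joint_torque": joint torques, N m; "tool_pos": TCP position; "eef_rot": TCP orientation; "contact_force": force on the tool from outside, world axes, zero at the start; "moment": the same for the moment, N m; "opening": opening from 0.0 (shut) to 1.0 (fully open); "finger_force": force on a finger pad.
Only numpy, scipy, OpenCV 4.12 (cv2) and the standard library are available. Lean on these libraries where they do the work, as an engineer would, in place of code of your own. Each camera call takes 0.05 s, during which the arm holds its last target. There are 200 camera calls.

## Working session

There is one attempt and no reset: what is moved stays moved. The work goes in short steps, Python scripts to look and compute and a tool call to move; the robot and the scene stay as the last step left them, time stands still between calls to the robot, and variables do not carry over. Pictures are saved under pics/ and viewed, at most 10 in all, crops included, and the job is handed in when it is done.

Besides the shell and the picture viewer there is one more tool, called after "Emit:" by a JSON object that holds its "name" and its "arguments". servo_tool: Moves the arm, as the interface text tells. Its arguments: {"type":"object","properties":{"translation":{"type":"array"},"turn":{"type":"array"},"grip":{"type":"number"},"grip_force":{"type":"number"}},"required":["translation","turn"]}

```bash
mkdir -p pics
cat > cap.py <<'E'
import cv2,numpy as np
from plant import r,optics
def cap(n,tag):
    s=optics.snapshot(n); cv2.imwrite(f'pics/{tag}.png',s['img'][:,:,::-1]); np.savez(f'{tag}.npz',**s); return s
def world(s):
    z=s['z_map'];v,u=np.mgrid[:480,:640];K=s['mtx']
    c=np.stack([(u-K[0,2])/K[0,0]*z,(v-K[1,2])/K[1,1]*z,z],-1)
    return (c-s['t'])@s['R']
E
python3 - <<'E'
from cap import *
for n in('scene','top'):
    s=cap(n,n+'0'); print(n,-s['R'].T@s['t'],s['R'][2],s['mtx'][0,0],(s['z_map']>0).mean())
print(r.get_state())
E
```

```text
scene [1.70982474 0.40866614 0.96082546] [-0.80531193 -0.22021103 -0.550436  ] 545.8577643896167 0.9827734375
top [0.45029367 0.09620754 1.61592709] [ 6.62585706e-02 -9.70619087e-04 -9.97802014e-01] 618.0080168924034 0.9961881510416667
{'clock': 0.1, 'q': array([ 1.35477058,  0.68989053, -0.19452565,  1.56621948,  0.15728336,
        0.90247585, -0.21510197]), 'qd': array([ 0.00186887, -0.00200168,  0.00058821, -0.00182158,  0.00025743,
       -0.00034656,  0.00076195]), 'joint_torque': array([-3.21751664e-03, -5.28510082e+01, -1.27138250e+00, -1.53838527e+01,
       -5.24999911e-02,  2.02878204e-03,  8.06099729e-05]), 'tool_pos': array([ 0.15435236, -0.60507175,  0.23800181]), 'eef_rot': array([ 9.92204108e-01,  1.24620882e-01, -1.48197351e-04, -7.88420802e-04]), 'contact_force': array([-0.17313084,  1.0370029 ,  0.33816392]), 'moment': array([-0.01059845,  0.01693241, -0.0378274 ]), 'finger_force': 0.0, 'opening': 1.00315991233702}
```

View pics/scene0.png

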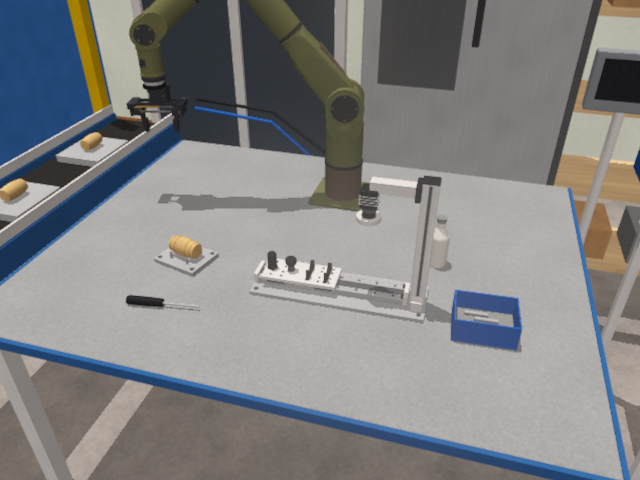

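View pics/top0.png

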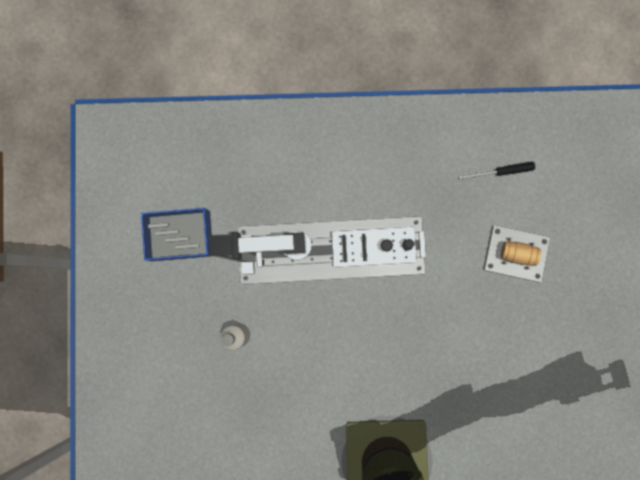

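The top view shows the barrel at about (521,253) on its carrier. The knob is at (386,245), the handle at (407,245) and the saddle strips at (343,247) and (364,246). The column and ring light are on the left at about (295,243), so the track runs right to left, along roughly +y. Next I measure.

```bash
cat > meas.py <<'E'
from cap import *
def mask(img,kind):
    h=cv2.cvtColor(img,cv2.COLOR_RGB2HSV)
    if kind=='o': return cv2.inRange(h,(8,90,90),(25,255,255))
    return cv2.inRange(h,(0,0,0),(180,255,70))
def ray(s,uv,z):
    K=s['mtx'];d=s['R'].T@np.linalg.inv(K)@[uv[0],uv[1],1];c=-s['R'].T@s['t'];return c+d*(z-c[2])/d[2]
def blobs(s,kind,box,amin=15):
    m=mask(s['img'],kind);k=np.zeros_like(m);x0,y0,x1,y1=box;k[y0:y1,x0:x1]=m[y0:y1,x0:x1]
    out=[]
    for c in cv2.findContours(k,cv2.RETR_EXTERNAL,cv2.CHAIN_APPROX_NONE)[0]:
        mk=np.zeros_like(k);cv2.drawContours(mk,[c],-1,1,-1);mk=(mk>0)&(k>0)
        if mk.sum()>=amin: out.append((mk,cv2.minAreaRect(c),cv2.moments(mk.astype(np.uint8),True)))
    return out
E
python3 - <<'E'
from meas import *
np.set_printoptions(precision=4,suppress=True)
for n,boxes in (('top',[('o',(490,225,560,285)),('k',(330,225,425,270))]),('scene',[('o',(150,225,215,270)),('k',(255,240,345,290))])):
    s=dict(np.load(n+'0.npz'));W=world(s)
    for kd,b in boxes:
        for mk,rect,m in blobs(s,kd,b):
            c=(m['m10']/m['m00'],m['m01']/m['m00']);P=W[mk]
            print(n,kd,int(m['m00']),np.array(c),np.array(rect[0]),rect[1],rect[2],'med',np.median(P,0),'zmax',np.percentile(P[:,2],95))
            zs=(.045,) if kd=='o' else (.076,.09,.098)
            if n=='top': print('   rays',*[ray(s,c,z) for z in zs])
            if kd=='o':
                Q=P[:,:2]-P[:,:2].mean(0);e=np.linalg.svd(Q,full_matrices=0)[2][0];print('  axis',e,np.arctan2(e[1],e[0]),np.ptp(Q@e))
# depth-based planes in top
s=dict(np.load('top0.npz'));W=world(s);v,u=np.mgrid[:480,:640]
def rect(sel,z0,z1,name):
    m=sel&(W[...,2]>z0)&(W[...,2]<z1);P=W[m][:,:2].astype(np.float32)
    print(name,m.sum(),cv2.minAreaRect(P),np.median(W[m],0))
print('table z',np.median(W[300:330,450:500,2]))
rect((u>232)&(u<432)&(v>205)&(v<290),.006,.02,'base')
rect((u>330)&(u<418)&(v>222)&(v<272),.040,.054,'carr')
rect((u>330)&(u<418)&(v>222)&(v<272),.060,.2,'high')
rect((u>478)&(u<556)&(v>220)&(v<286),.009,.021,'carrier')
rect((u>280)&(u<320)&(v>225)&(v<265),.22,.6,'light')
rect((u>215)&(u<255)&(v>315)&(v<355),.05,.3,'cleaner')
E
```

```text
top o 677 [520.8907 253.1521] [521.1 253.2] (36.939849853515625, 19.677400588989258) 10.30484676361084 med [ 0.5221 -0.3474  0.067 ] zmax 0.07596715771696576
   rays [ 0.5237 -0.3544  0.045 ]
  axis [ 0.0273 -0.9996] -1.5434465732809106 0.494177208752725
top k 67 [407.1642 244.4627] [407.5 245. ] (8.0, 9.0) 90.0 med [ 0.5513 -0.0604  0.0957] zmax 0.10280036721442119
   rays [ 0.5519 -0.0627  0.076 ] [ 0.551  -0.0612  0.09  ] [ 0.5504 -0.0604  0.098 ]
top k 34 [385.2059 244.8529] [386. 245.] (8.0, 8.0) 90.0 med [ 0.5511 -0.0041  0.0917] zmax 0.09651601443684842
   rays [ 0.5524 -0.0078  0.076 ] [ 0.5515 -0.0069  0.09  ] [ 0.551  -0.0063  0.098 ]
scene o 508 [184.7894 246.3228] [184.911  246.4041] (32.88856506347656, 17.673215866088867) 20.556047439575195 med [ 0.5397 -0.3442  0.0582] zmax 0.07031529221726915
  axis [0.7923 0.6101] 0.6562144654839159 1.5499342635788753
scene k 80 [271.475  261.3125] [271.5 261.5] (13.0, 7.0) 90.0 med [ 0.5632 -0.0646  0.075 ] zmax 0.09308835587014018
table z 0.00021550906896037887
base 4849 ((0.5544748902320862, 0.12577305734157562), (0.5171264410018921, 0.21710312366485596), 88.4103012084961) [0.5088 0.1437 0.0123]
carr 2320 ((0.5521035194396973, 0.015520475804805756), (0.09047413617372513, 0.21701905131340027), 1.5742812156677246) [0.5498 0.0208 0.0484]
high 354 ((0.5518500804901123, 0.01532108336687088), (0.055829185992479324, 0.18634703755378723), 1.0704790353775024) [ 0.5522 -0.0069  0.0878]
carrier 1655 ((0.528579831123352, -0.3572920262813568), (0.158050537109375, 0.20087969303131104), 2.9241580963134766) [ 0.5228 -0.344   0.0151]
light 723 ((0.5455042123794556, 0.19587501883506775), (0.0570528469979763, 0.06195235997438431), 84.0436019897461) [0.542  0.1966 0.3369]
cleaner 540 ((0.33639106154441833, 0.3721780776977539), (0.057914234697818756, 0.05796968936920166), 40.3628044128418) [0.3406 0.3646 0.1125]
```

Run:
```python
from meas import *
np.set_printoptions(precision=4,suppress=True)
s=dict(np.load('top0.npz'));W=world(s);g=cv2.cvtColor(s['img'],cv2.COLOR_RGB2GRAY)
# world-rectified barrel silhouette
mk,rc,m=blobs(s,'o',(490,225,560,285))[0]
vu=np.argwhere(mk);P=np.array([ray(s,(u,v),.045)[:2] for v,u in vu]);c=P.mean(0);e=np.linalg.svd(P-c,full_matrices=0)[2][0]
print('barrel',c,'yaw of axis from +y (ccw)',np.degrees(np.arctan(-e[0]/e[1])),np.ptp((P-c)@e))
for n,z,q in(('carriercorners',.015,[(492,226),(549,239),(541,281),(485,269)]),('base',.012,[(242,229),(421,218),(424,273),(242,283)])):
    Q=np.array([ray(s,p,z)[:2] for p in q]);print(n,Q.mean(0),Q)
# saddles
print('gray rows',g[246,336:420])
box=np.zeros_like(g);box[226:268,334:372]=1
for th in (90,120):
    d=((g<th)&(box>0)).astype(np.uint8)
    for cc in cv2.findContours(d,cv2.RETR_EXTERNAL,cv2.CHAIN_APPROX_NONE)[0]:
        if len(cc)<15: continue
        k=np.zeros_like(d);cv2.drawContours(k,[cc],-1,1,-1);vu=np.argwhere(k>0)
        P=np.array([ray(s,(u,v),.07)[:2] for v,u in vu]);print(th,len(P),P.mean(0),np.ptp(P,0),W[k>0][:,2].max())
# plate edges: columns 335..415, white plate bright
hi=(W[...,2]>.035)&(W[...,2]<.06)
L=[];U=[]
for u in range(338,412):
    r_=np.where(hi[222:275,u])[0]+222
    if len(r_): U.append(ray(s,(u,r_.min()-.5),.048)[:2]);L.append(ray(s,(u,r_.max()+.5),.048)[:2])
for n,E in(('hiX',U),('loX',L)):
    E=np.array(E,np.float32);vx,vy,x0,y0=cv2.fitLine(E,cv2.DIST_HUBER,0,.01,.01).ravel();print(n,'yaw',np.degrees(np.arctan(-vx/vy)),x0,y0)
hb=(W[...,2]>.005)&(W[...,2]<.03)
U=[];L=[]
for u in range(330,416):
    r_=np.where(hb[205:295,u])[0]+205
    U.append(ray(s,(u,r_.min()-.5),.012)[:2]);L.append(ray(s,(u,r_.max()+.5),.012)[:2])
for n,E in(('bhiX',U),('bloX',L)):
    E=np.array(E,np.float32);vx,vy,x0,y0=cv2.fitLine(E,cv2.DIST_HUBER,0,.01,.01).ravel();print(n,'yaw',np.degrees(np.arctan(-vx/vy)),x0,y0)
a=cv2.resize(s['img'][215:290,325:430,::-1],None,fx=5,fy=5,interpolation=cv2.INTER_CUBIC);b=cv2.resize(s['img'][215:290,480:560,::-1],None,fx=3,fy=5*375/375,interpolation=cv2.INTER_CUBIC)
cv2.imwrite('pics/crop.png',np.hstack([a,b]))
```

```text
barrel [ 0.5237 -0.3544] yaw of axis from +y (ccw) -12.741857826091083 0.09366445479309189
carriercorners [ 0.524  -0.3522] [[ 0.5979 -0.2912]
 [ 0.5599 -0.4377]
 [ 0.4517 -0.4116]
 [ 0.4867 -0.2682]]
base [0.5454 0.1259] [[ 0.6084  0.3596]
 [ 0.6243 -0.1077]
 [ 0.4808 -0.1103]
 [ 0.468   0.3619]]
gray rows [219 219 219 216 210 190 140  86  68  97 158 208 219 219 219 219 219 219
 219 219 220 219 219 219 215 184 121  75  75 111 169 210 219 220 220 220
 220 220 219 218 210 190 169 151 118  77  65  69  72  72  73  73  72  72
  70  78 124 180 212 219 219 220 217 204 178 150 103  65  54  56  58  62
  67  68  67  69  96 144 172 152 111  92  87 103]
90 48 [0.5476 0.0953] [0.0604 0.0052] 0.08052730322860745
90 53 [0.5473 0.0457] [0.0604 0.0052] 0.08170069472946583
120 98 [0.5479 0.0957] [0.0654 0.0118] 0.0830001813322914
120 89 [0.5498 0.0455] [0.0654 0.0093] 0.08170069472946583
hiX yaw 1.7425699 0.5976787 -0.0067505618
loX yaw 1.4910891 0.50681734 0.019003086
bhiX yaw -0.9700755 0.6501392 0.0010789079
bloX yaw -1.4199529 0.4455522 0.04766926
```

View pics/crop.png

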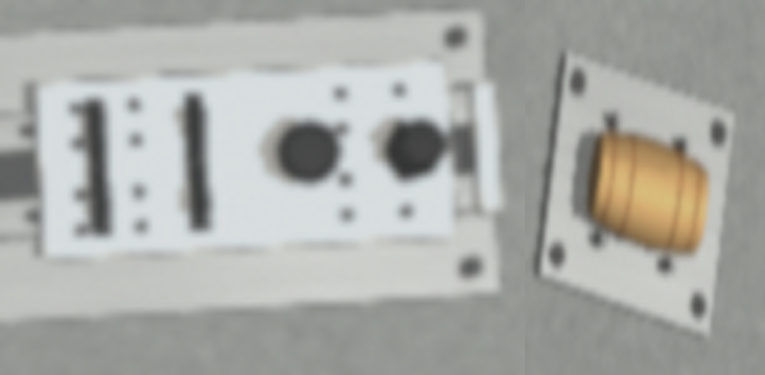

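The crop shows the saddles at about (344,248) and (365,247) in full-image pixels, the knob at (386.6,245.4), and the barrel between its pins along the carrier. My estimates:
- **Cradle:** about (0.549, 0.070), with station yaw +1.65°.
- **Barrel:** about (0.524, −0.3535), with its axis 13° from +y.

First I turn, then travel.

Emit:
{"name": "servo_tool", "arguments": {"translation": [[0, 0, 0], [0, 0, 0], [0, 0, 0], [0, 0, 0], [0, 0, 0], [0, 0, 0]], "turn": [[0, 0, -0.183], [0, 0, -0.183], [0, 0, -0.183], [0, 0, -0.183], [0, 0, -0.183], [0, 0, -0.183]], "grip": 1}}

```text
clock: 0.85
tool_pos: [0.1543, -0.6053, 0.2383]
eef_rot: [0.78, 0.626, 0.0, -0.001]
contact_force: [-0.9, 0.7, 0.0]
opening: 1.001
finger_force: 0.0
```

Emit:
{"name": "servo_tool", "arguments": {"translation": [[0.041, 0.038, 0], [0.041, 0.038, 0], [0.041, 0.038, 0], [0.041, 0.038, 0], [0.041, 0.038, 0], [0.041, 0.038, 0], [0.041, 0.038, 0], [0.041, 0.038, 0], [0, 0, 0]], "turn": [[0, 0, 0], [0, 0, 0], [0, 0, 0], [0, 0, 0], [0, 0, 0], [0, 0, 0], [0, 0, 0], [0, 0, 0], [0, 0, 0]]}}

```text
clock: 1.98
tool_pos: [0.5282, -0.3472, 0.2386]
eef_rot: [0.779, 0.628, 0.002, -0.0]
contact_force: [-0.5, -1.0, -0.3]
opening: 1.0
finger_force: 0.0
```

```bash
cat > go.py <<'E'
import sys,numpy as np
from scipy.spatial.transform import Rotation as Ro
from plant import r
t=np.array(list(map(float,sys.argv[1:4])));th=np.radians(float(sys.argv[4]))
s=r.get_state();R=Ro.from_quat(s['eef_rot'])
G=Ro.from_matrix([[np.cos(th),np.sin(th),0],[np.sin(th),-np.cos(th),0],[0,0,-1]])
print('pos',s['tool_pos'].round(4),'turn first',(R.inv()*G).as_rotvec().round(4),'then shift',(G.inv().apply(t-s['tool_pos'])).round(4),'q',s['q'].round(2))
E
python3 go.py .524 -.3535 .027 77
```

```text
pos [ 0.5282 -0.3472  0.2386] turn first [ 0.0024 -0.0043  0.0131] then shift [-0.0071 -0.0027  0.2116] q [ 0.76  0.73 -0.47  1.53  0.37  0.97 -0.03]
```

Emit:
{"name": "servo_tool", "arguments": {"translation": [[0, 0, 0], [-0.007, -0.003, 0.01], [0, 0, 0.04], [0, 0, 0.04], [0, 0, 0.02], [0, 0, 0]], "turn": [[0.002, -0.004, 0.013], [0, 0, 0], [0, 0, 0], [0, 0, 0], [0, 0, 0], [0, 0, 0]]}}

```text
clock: 2.72
tool_pos: [0.5156, -0.3606, 0.1266]
eef_rot: [0.786, 0.618, -0.004, -0.002]
contact_force: [1.1, -0.7, -0.5]
opening: 0.998
finger_force: 0.0
```

```bash
python3 go.py .524 -.3535 .027 77
python3 - <<'E'
from cap import *
s=cap('top','t1');q=cap('scene','s1')
a=cv2.resize(s['img'][200:310,460:590,::-1],(390,330));b=cv2.resize(q['img'][190:290,120:240,::-1],(396,330));cv2.imwrite('pics/c1.png',np.hstack([a,b]))
E
```

```text
pos [ 0.5156 -0.3606  0.1266] turn first [-0.0069  0.0038 -0.0116] then shift [0.0088 0.0066 0.0996] q [ 0.75  0.86 -0.4   1.63  0.45  0.75 -0.1 ]
```

View pics/c1.png

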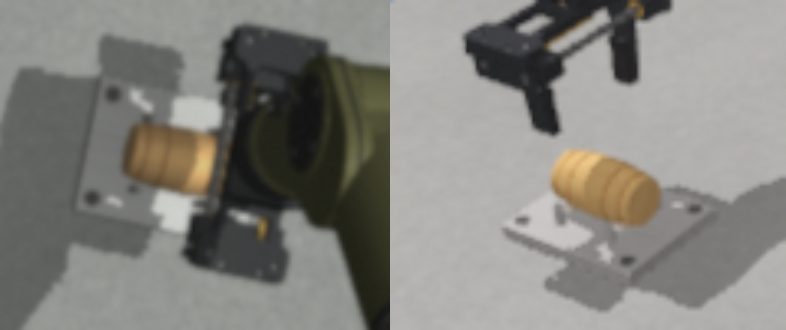

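The barrel sits untouched on the carrier, with the gripper above and slightly off it. The readings taken in motion look unsettled, so I pause and re-read.

Emit:
{"name": "servo_tool", "arguments": {"translation": [[0, 0, 0], [0, 0, 0], [0, 0, 0], [0, 0, 0]], "turn": [[0, 0, 0], [0, 0, 0], [0, 0, 0], [0, 0, 0]]}}

```text
clock: 3.32
tool_pos: [0.5188, -0.3595, 0.129]
eef_rot: [0.785, 0.619, -0.002, 0.001]
contact_force: [0.5, 0.6, 0.2]
opening: 0.995
finger_force: 0.0
```

```bash
python3 go.py .524 -.3535 .027 77
```

```text
pos [ 0.5188 -0.3595  0.129 ] turn first [-0.0017  0.0042 -0.0089] then shift [0.007  0.0038 0.102 ] q [ 0.75  0.86 -0.4   1.63  0.45  0.75 -0.1 ]
```

Emit:
{"name": "servo_tool", "arguments": {"translation": [[0.007, 0.004, 0], [0, 0, 0.03], [0, 0, 0.03], [0, 0, 0], [0, 0, 0], [0, 0, 0]], "turn": [[-0.002, 0.004, -0.009], [0, 0, 0], [0, 0, 0], [0, 0, 0], [0, 0, 0], [0, 0, 0]]}}

```text
clock: 4.08
tool_pos: [0.5252, -0.3539, 0.0701]
eef_rot: [0.783, 0.622, 0.001, 0.001]
contact_force: [-0.6, -0.1, -0.5]
opening: 1.003
finger_force: 0.0
```

```bash
python3 go.py .524 -.3535 .027 77
```

```text
pos [ 0.5252 -0.3539  0.0701] turn first [ 0.0024  0.0005 -0.    ] then shift [ 0.0001 -0.0013  0.0431] q [ 0.71  0.94 -0.36  1.65  0.5   0.64 -0.14]
```

Emit:
{"name": "servo_tool", "arguments": {"translation": [[0, -0.001, 0.022], [0, 0, 0.02], [0, 0, 0], [0, 0, 0], [0, 0, 0]], "turn": [[0, 0, 0], [0, 0, 0], [0, 0, 0], [0, 0, 0], [0, 0, 0]]}}

```text
clock: 4.7
tool_pos: [0.5238, -0.3536, 0.0275]
eef_rot: [0.783, 0.622, 0.0, 0.001]
contact_force: [0.1, -0.1, 0.8]
opening: 0.997
finger_force: 0.0
```

Emit:
{"name": "servo_tool", "arguments": {"translation": [[0, 0, 0], [0, 0, 0], [0, 0, 0], [0, 0, 0], [0, 0, 0], [0, 0, 0], [0, 0, 0], [0, 0, 0]], "turn": [[0, 0, 0], [0, 0, 0], [0, 0, 0], [0, 0, 0], [0, 0, 0], [0, 0, 0], [0, 0, 0], [0, 0, 0]], "grip": 0.5, "grip_force": 20}}

```text
clock: 5.7
tool_pos: [0.5224, -0.3533, 0.0266]
eef_rot: [0.783, 0.622, -0.001, -0.001]
contact_force: [-4.3, 1.1, 3.9]
opening: 0.594
finger_force: 19.9
```

Emit:
{"name": "servo_tool", "arguments": {"translation": [[0, 0, -0.02], [0, 0, -0.03], [0, 0, -0.05], [0, 0, -0.05], [0, 0, 0], [0, 0, 0], [0, 0, 0], [0, 0, 0]], "turn": [[0, 0, 0], [0, 0, 0], [0, 0, 0], [0, 0, 0], [0, 0, 0], [0, 0, 0], [0, 0, 0], [0, 0, 0]], "grip": 0.4}}

```text
clock: 6.7
tool_pos: [0.5227, -0.353, 0.1754]
eef_rot: [0.783, 0.623, -0.0, -0.001]
contact_force: [-0.2, 0.1, -1.3]
opening: 0.594
finger_force: 19.9
```

```bash
python3 go.py .549 .07 .2 91.65
python3 - <<'E'
from cap import *
s=cap('top','t2');q=cap('scene','s2')
a=cv2.resize(s['img'][200:310,460:590,::-1],(390,330));b=cv2.resize(q['img'][170:270,120:240,::-1],(396,330));cv2.imwrite('pics/c2.png',np.hstack([a,b]))
E
```

```text
pos [ 0.5227 -0.353   0.1754] turn first [-0.002  -0.001  -0.2555] then shift [ 0.422   0.0385 -0.0246] q [ 0.76  0.8  -0.43  1.6   0.42  0.84 -0.07]
```

View pics/c2.png

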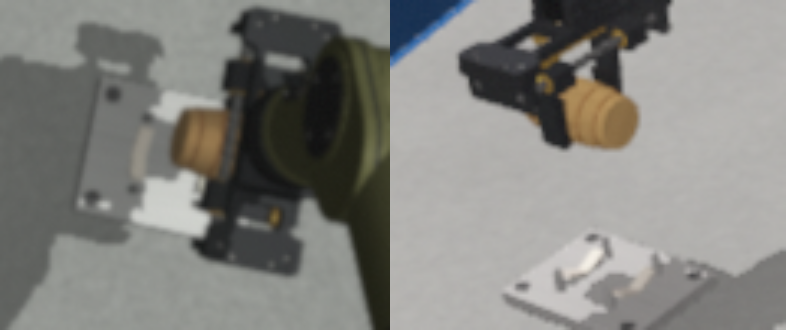

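The barrel is held level and has left the rests. I now measure its position in the tool frame.

Run:
```python
from meas import *
from scipy.spatial.transform import Rotation as Ro
np.set_printoptions(precision=4,suppress=True)
st=r.get_state();R=Ro.from_quat(st['eef_rot'])
for n,b in(('t2',(500,215,560,280)),('s2',(150,185,205,225))):
    s=dict(np.load(n+'.npz'));W=world(s);h=cv2.cvtColor(s['img'],cv2.COLOR_RGB2HSV)
    m=cv2.inRange(h,(5,70,40),(25,255,255));k=np.zeros_like(m);k[b[1]:b[3],b[0]:b[2]]=m[b[1]:b[3],b[0]:b[2]]
    P=R.inv().apply(W[k>0]-st['tool_pos']);ok=(np.abs(P)<.08).all(1)&(P[:,2]>-.055);P=P[ok]
    print(n,len(P));
    for q in(0,2,10,50,90,98,100):print(q,np.percentile(P,q,axis=0))
    for x in np.arange(-.06,.07,.01):
        sl=P[np.abs(P[:,0]-x)<.005]
        if len(sl)>3: print('x',round(x,3),len(sl),'y',np.percentile(sl[:,1],[3,97]),'z',np.percentile(sl[:,2],[3,97]))
```

```text
t2 334
0 [ 0.0079 -0.024  -0.0493]
2 [ 0.0109 -0.0215 -0.0476]
10 [ 0.02   -0.0175 -0.0447]
50 [ 0.0337 -0.0008 -0.0374]
90 [ 0.0454  0.018  -0.0213]
98 [ 0.0464  0.023  -0.0086]
100 [0.0469 0.027  0.0033]
x 0.01 10 y [-0.0208  0.0229] z [-0.0481 -0.0271]
x 0.02 77 y [-0.0228  0.0246] z [-0.0476 -0.0221]
x 0.03 94 y [-0.0208  0.0223] z [-0.0478 -0.0266]
x 0.04 109 y [-0.0183  0.021 ] z [-0.0457 -0.0019]
x 0.05 44 y [-0.0155  0.0178] z [-0.0437 -0.0082]
s2 382
0 [-0.0395 -0.0352 -0.0464]
2 [-0.0043 -0.0171 -0.0445]
10 [ 0.0074 -0.0065 -0.0413]
50 [ 0.0312  0.015  -0.0281]
90 [ 0.0456  0.0294 -0.0074]
98 [0.0472 0.0327 0.0002]
100 [0.0488 0.0454 0.003 ]
x -0.03 4 y [0.0247 0.0275] z [-0.0146 -0.0069]
x 0.0 17 y [-0.0252  0.0186] z [-0.0447 -0.0316]
x 0.01 68 y [-0.028   0.0338] z [-0.0454 -0.0046]
x 0.02 59 y [-0.007   0.0314] z [-0.0437 -0.007 ]
x 0.03 58 y [-0.0051  0.0316] z [-0.0423 -0.0056]
x 0.04 124 y [-0.0103  0.03  ] z [-0.0403  0.0007]
x 0.05 48 y [-0.013   0.0272] z [-0.0391 -0.0058]
```

Emit:
{"name": "servo_tool", "arguments": {"translation": [[0, 0, 0], [0, 0, 0], [0.02, 0, 0], [0.05, 0.005, 0], [0.06, 0.005, 0], [0.06, 0.006, 0], [0.06, 0.006, 0], [0.06, 0.006, 0], [0.05, 0.005, 0], [0.04, 0.004, 0]], "turn": [[0, 0, -0.128], [0, 0, -0.128], [0, 0, 0], [0, 0, 0], [0, 0, 0], [0, 0, 0], [0, 0, 0], [0, 0, 0], [0, 0, 0], [0, 0, 0]]}}

```text
clock: 8.05
tool_pos: [0.5475, 0.052, 0.177]
eef_rot: [0.696, 0.718, 0.001, -0.001]
contact_force: [0.0, -0.5, -0.8]
opening: 0.598
finger_force: 19.9
```

Emit:
{"name": "servo_tool", "arguments": {"translation": [[0.02, 0.001, 0], [0, 0, 0], [0, 0, 0], [0, 0, 0], [0, 0, 0], [0, 0, 0]], "turn": [[0, 0, 0], [0, 0, 0], [0, 0, 0], [0, 0, 0], [0, 0, 0], [0, 0, 0]]}}

```text
clock: 8.8
tool_pos: [0.549, 0.067, 0.1767]
eef_rot: [0.697, 0.717, -0.0, 0.0]
contact_force: [0.6, 0.6, -1.7]
opening: 0.596
finger_force: 19.9
```

```bash
python3 go.py .549 .0685 .068 91.65
python3 - <<'E'
from cap import *
s=cap('top','t3');q=cap('scene','s3')
a=cv2.resize(s['img'][190:300,300:430,::-1],(390,330));b=cv2.resize(q['img'][200:320,230:374,::-1],(396,330));cv2.imwrite('pics/c3.png',np.hstack([a,b]))
E
```

```text
pos [0.549  0.067  0.1767] turn first [-0.      0.0002 -0.0009] then shift [0.0015 0.     0.1087] q [ 0.05  0.71 -0.43  1.84  0.44  0.69 -0.6 ]
```

View pics/c3.png

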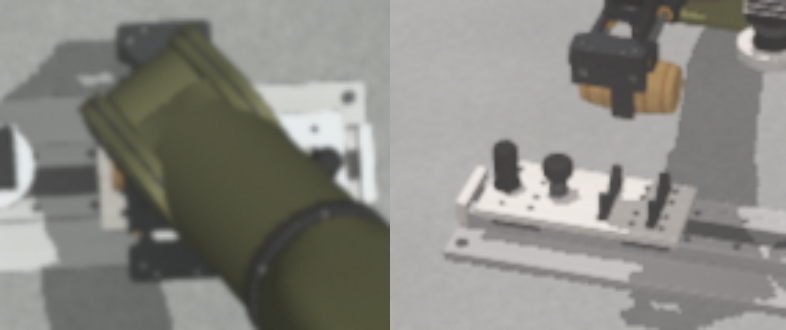

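Run:
```python
from meas import *
np.set_printoptions(precision=4,suppress=True)
s=dict(np.load('t3.npz'));W=world(s)
m=(W[...,2]>.2)&(W[...,0]>.45)&(W[...,0]<.65);
P=W[200:300,300:420][m[200:300,300:420]];i=np.argsort(-P[:,1])[:1]
for z0 in np.arange(.2,.5,.03):
    q=P[(P[:,2]>z0)&(P[:,2]<z0+.03)&(P[:,1]<.15)]
    if len(q):print(z0,len(q),'ymax',q[:,1].max())
s=dict(np.load('s3.npz'));g=cv2.cvtColor(s['img'],cv2.COLOR_RGB2GRAY)
# dark blobs: tops of saddles, knob, handle
m=(g<75).astype(np.uint8);m[:245]=0;m[290:]=0;m[:,:262]=0;m[:,345:]=0
n,l,stt,c=cv2.connectedComponentsWithStats(m)
for k in range(1,n):
    if stt[k,4]>20:
        y,x=np.where(l==k);top=(x[y==y.min()].mean(),y.min()-.5)
        print(stt[k],top,*[(z,ray(s,top,z)[:2]) for z in(.076,.09,.098)])
        ys=np.unique(y);print([ (yy,x[y==yy].min(),x[y==yy].max()) for yy in ys])
```

```text
0.2 28 ymax 0.11117519775743981
0.23 12 ymax 0.10039329644477148
0.26 601 ymax 0.1038456076383173
0.29000000000000004 13 ymax 0.09474977553839407
0.32 29 ymax 0.10006311830083885
0.47000000000000003 17 ymax 0.1186839106355745
[268 252   9  18 129] (np.float64(271.0), np.float64(251.5)) (0.076, array([ 0.5212, -0.0816])) (0.09, array([ 0.54  , -0.0738])) (0.098, array([ 0.5507, -0.0694]))
[(np.int64(252), np.int64(269), np.int64(273)), (np.int64(253), np.int64(269), np.int64(274)), (np.int64(254), np.int64(268), np.int64(275)), (np.int64(255), np.int64(268), np.int64(275)), (np.int64(256), np.int64(268), np.int64(275)), (np.int64(257), np.int64(268), np.int64(275)), (np.int64(258), np.int64(268), np.int64(275)), (np.int64(259), np.int64(268), np.int64(275)), (np.int64(260), np.int64(268), np.int64(275)), (np.int64(261), np.int64(268), np.int64(275)), (np.int64(262), np.int64(268), np.int64(275)), (np.int64(263), np.int64(269), np.int64(275)), (np.int64(264), np.int64(269), np.int64(275)), (np.int64(265), np.int64(269), np.int64(276)), (np.int64(266), np.int64(268), np.int64(276)), (np
[... 1895 characters left out ...]
.0544])) (0.098, array([0.5779, 0.0576]))
[(np.int64(265), np.int64(311), np.int64(313)), (np.int64(266), np.int64(312), np.int64(313)), (np.int64(267), np.int64(311), np.int64(313)), (np.int64(268), np.int64(312), np.int64(312)), (np.int64(269), np.int64(311), np.int64(312)), (np.int64(270), np.int64(311), np.int64(311)), (np.int64(271), np.int64(307), np.int64(310)), (np.int64(272), np.int64(307), np.int64(310)), (np.int64(273), np.int64(307), np.int64(310)), (np.int64(274), np.int64(307), np.int64(309)), (np.int64(275), np.int64(307), np.int64(309)), (np.int64(276), np.int64(307), np.int64(309)), (np.int64(277), np.int64(307), np.int64(308)), (np.int64(278), np.int64(307), np.int64(307))]
```

Both views put the cradle at about (0.549, 0.0695), and the wrist clears the ring light. I lower the barrel.

Emit:
{"name": "servo_tool", "arguments": {"translation": [[0.001, 0, 0.03], [0, 0, 0.035], [0, 0, 0.025], [0, 0, 0.008], [0, 0, 0], [0, 0, 0], [0, 0, 0], [0, 0, 0]], "turn": [[0, 0, 0], [0, 0, 0], [0, 0, 0], [0, 0, 0], [0, 0, 0], [0, 0, 0], [0, 0, 0], [0, 0, 0]]}}

```text
clock: 9.9
tool_pos: [0.5493, 0.0686, 0.0793]
eef_rot: [0.697, 0.717, 0.0, 0.0]
contact_force: [-0.3, -0.4, -1.9]
opening: 0.595
finger_force: 19.9
```

Emit:
{"name": "servo_tool", "arguments": {"translation": [[0, 0, 0.002], [0, 0, 0.002], [0, 0, 0], [0, 0, 0]], "turn": [[0, 0, 0], [0, 0, 0], [0, 0, 0], [0, 0, 0]]}}

```text
clock: 10.4
tool_pos: [0.549, 0.0686, 0.0746]
eef_rot: [0.697, 0.717, -0.0, 0.0]
contact_force: [0.5, -0.2, -2.6]
opening: 0.594
finger_force: 19.9
```

Emit:
{"name": "servo_tool", "arguments": {"translation": [[0, 0, 0.002], [0, 0, 0.001], [0, 0, 0], [0, 0, 0]], "turn": [[0, 0, 0], [0, 0, 0], [0, 0, 0], [0, 0, 0]]}}

```text
clock: 10.9
tool_pos: [0.5484, 0.0685, 0.0718]
eef_rot: [0.697, 0.717, -0.0, -0.0]
contact_force: [-3.1, 0.3, 3.8]
opening: 0.594
finger_force: 19.8
```

Emit:
{"name": "servo_tool", "arguments": {"translation": [[0, 0, 0.001], [0, 0, 0.001], [0, 0, 0], [0, 0, 0]], "turn": [[0, 0, 0], [0, 0, 0], [0, 0, 0], [0, 0, 0]]}}

```text
clock: 11.4
tool_pos: [0.548, 0.0684, 0.0704]
eef_rot: [0.697, 0.717, -0.001, -0.0]
contact_force: [-6.6, -1.2, 10.6]
opening: 0.591
finger_force: 19.9
```

The sideways force shows the barrel touching the +x flanks of the Vs, so I shift 3 mm towards −x and look for the force balance.

Emit:
{"name": "servo_tool", "arguments": {"translation": [[0, -0.002, 0], [0, -0.001, 0], [0, 0, 0], [0, 0, 0]], "turn": [[0, 0, 0], [0, 0, 0], [0, 0, 0], [0, 0, 0]]}}

```text
clock: 11.9
tool_pos: [0.547, 0.0686, 0.0698]
eef_rot: [0.697, 0.717, 0.001, 0.0]
contact_force: [1.3, -0.5, 2.0]
opening: 0.592
finger_force: 19.9
```

Emit:
{"name": "servo_tool", "arguments": {"translation": [[0, 0, 0.001], [0, 0, 0], [0, 0, 0]], "turn": [[0, 0, 0], [0, 0, 0], [0, 0, 0]]}}

```text
clock: 12.28
tool_pos: [0.5469, 0.0687, 0.0696]
eef_rot: [0.697, 0.717, 0.001, 0.001]
contact_force: [-0.2, -0.7, 9.3]
opening: 0.588
finger_force: 19.9
```

The barrel is seated: the force is vertical only. I release it.

Emit:
{"name": "servo_tool", "arguments": {"translation": [[0, 0, 0], [0, 0, 0], [0, 0, 0], [0, 0, 0], [0, 0, 0], [0, 0, 0]], "turn": [[0, 0, 0], [0, 0, 0], [0, 0, 0], [0, 0, 0], [0, 0, 0], [0, 0, 0]], "grip": 1}}

```text
clock: 13.02
tool_pos: [0.546, 0.0685, 0.0687]
eef_rot: [0.697, 0.717, -0.0, 0.0]
contact_force: [0.5, -0.1, 0.1]
opening: 0.996
finger_force: 0.0
```

Emit:
{"name": "servo_tool", "arguments": {"translation": [[0, 0, -0.01], [0, 0, -0.03], [0, 0, -0.04], [0, 0, -0.02], [0, 0, 0], [0, 0, 0], [0, 0, 0]], "turn": [[0, 0, 0], [0, 0, 0], [0, 0, 0], [0, 0, 0], [0, 0, 0], [0, 0, 0], [0, 0, 0]]}}

```text
clock: 13.9
tool_pos: [0.5453, 0.0683, 0.1677]
eef_rot: [0.697, 0.717, -0.001, -0.001]
contact_force: [0.2, 0.1, -0.3]
opening: 0.999
finger_force: 0.0
```

```bash
python3 go.py .549 -.0105 .14 91.65
python3 - <<'E'
from meas import *
np.set_printoptions(precision=4,suppress=True)
s=cap('top','t4');q=cap('scene','s4')
a=cv2.resize(s['img'][190:300,300:430,::-1],(390,330));b=cv2.resize(q['img'][200:320,230:374,::-1],(396,330));cv2.imwrite('pics/c4.png',np.hstack([a,b]))
W=world(q)
h=cv2.cvtColor(q['img'],cv2.COLOR_RGB2HSV);m=cv2.inRange(h,(5,70,40),(25,255,255));m[:235]=0;m[275:]=0;m[:,:295]=0;m[:,345:]=0
P=W[m>0];P=P[(P[:,2]>.04)&(P[:,2]<.13)];print(len(P),np.percentile(P,[2,50,98],axis=0),cv2.minAreaRect(np.argwhere(m>0)[:,::-1].astype(np.float32)))
E
```

```text
pos [0.5453 0.0683 0.1677] turn first [-0.002   0.0005  0.0004] then shift [-0.0789  0.0014  0.0277] q [ 0.05  0.72 -0.43  1.86  0.45  0.67 -0.62]
618 [[0.5392 0.0254 0.0751]
 [0.5689 0.071  0.1025]
 [0.5801 0.1127 0.115 ]] ((318.0033874511719, 261.97100830078125), (34.70185089111328, 19.804590225219727), 6.709836483001709)
```

View pics/c4.png

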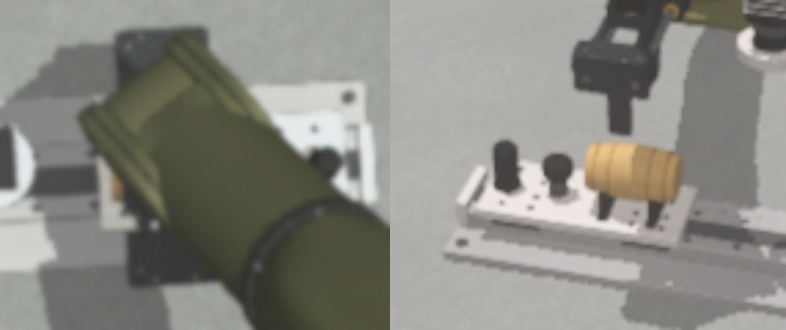

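The barrel lies level in both saddles, about y 0.025 to 0.113 with its top near 0.115. That puts its centre within 1–2 mm of the cradle. Next is the knob.

Emit:
{"name": "servo_tool", "arguments": {"translation": [[-0.02, 0, 0], [-0.035, 0.002, 0], [-0.024, 0, 0], [0, 0, 0.03], [0, 0, 0.03], [0, 0, 0], [0, 0, 0], [0, 0, 0], [0, 0, 0]], "turn": [[0, 0, 0], [0, 0, 0], [0, 0, 0], [0, 0, 0], [0, 0, 0], [0, 0, 0], [0, 0, 0], [0, 0, 0], [0, 0, 0]]}}

```text
clock: 15.12
tool_pos: [0.5508, -0.0104, 0.1096]
eef_rot: [0.697, 0.717, 0.001, 0.001]
contact_force: [0.5, 0.4, -0.3]
opening: 1.002
finger_force: 0.0
```

```bash
python3 go.py .549 -.0105 .0605 91.65
```

```text
pos [ 0.5508 -0.0104  0.1096] turn first [0.0016 0.0001 0.0001] then shift [-0.0001 -0.0018  0.0491] q [ 0.16  0.8  -0.37  1.89  0.54  0.54 -0.55]
```

Emit:
{"name": "servo_tool", "arguments": {"translation": [[0, -0.001, 0.025], [0, 0, 0.02], [0, 0, 0.003], [0, 0, 0], [0, 0, 0], [0, 0, 0]], "turn": [[0, 0, 0], [0, 0, 0], [0, 0, 0], [0, 0, 0], [0, 0, 0], [0, 0, 0]]}}

```text
clock: 15.88
tool_pos: [0.5497, -0.0105, 0.0614]
eef_rot: [0.697, 0.717, 0.0, 0.0]
contact_force: [-0.5, -0.8, -0.3]
opening: 1.001
finger_force: 0.0
```

Emit:
{"name": "servo_tool", "arguments": {"translation": [[0, 0, 0], [0, 0, 0], [0, 0, 0], [0, 0, 0], [0, 0, 0], [0, 0, 0], [0, 0, 0], [0, 0, 0]], "turn": [[0, 0, 0], [0, 0, 0], [0, 0, 0], [0, 0, 0], [0, 0, 0], [0, 0, 0], [0, 0, 0], [0, 0, 0]], "grip": 0.2, "grip_force": 35}}

```text
clock: 16.88
tool_pos: [0.549, -0.0105, 0.0607]
eef_rot: [0.697, 0.717, -0.0, -0.0]
contact_force: [-1.4, -0.0, 0.5]
opening: 0.345
finger_force: 35.0
```

Emit:
{"name": "servo_tool", "arguments": {"translation": [[0, 0, -0.004], [0, 0, -0.004], [0, 0, -0.003], [0, 0, 0], [0, 0, 0], [0, 0, 0]], "turn": [[0, 0, 0], [0, 0, 0], [0, 0, 0], [0, 0, 0], [0, 0, 0], [0, 0, 0]]}}

```text
clock: 17.62
tool_pos: [0.549, -0.0105, 0.0715]
eef_rot: [0.697, 0.717, -0.0, -0.0]
contact_force: [0.3, -0.4, -9.8]
opening: 0.342
finger_force: 35.0
```

The plunger is lifted about 11 mm, with the spring force near 9 N as expected. I ease the slide forward 30 mm.

Emit:
{"name": "servo_tool", "arguments": {"translation": [[0.002, 0, 0], [0.003, 0, 0], [0.004, 0, 0], [0.005, 0, 0], [0.005, 0, 0], [0.005, 0, 0], [0.004, 0, 0], [0.002, 0, 0], [0, 0, 0], [0, 0, 0]], "turn": [[0, 0, 0], [0, 0, 0], [0, 0, 0], [0, 0, 0], [0, 0, 0], [0, 0, 0], [0, 0, 0], [0, 0, 0], [0, 0, 0], [0, 0, 0]]}}

```text
clock: 18.88
tool_pos: [0.5482, 0.0202, 0.0717]
eef_rot: [0.697, 0.717, 0.0, -0.0]
contact_force: [-1.1, -1.6, -9.8]
opening: 0.345
finger_force: 35.0
```

Emit:
{"name": "servo_tool", "arguments": {"translation": [[0, 0, 0.002], [0, 0, 0.001], [0, 0, 0]], "turn": [[0, 0, 0], [0, 0, 0], [0, 0, 0]]}}

```text
clock: 19.25
tool_pos: [0.5482, 0.0202, 0.0688]
eef_rot: [0.697, 0.718, 0.0, -0.0]
contact_force: [-2.8, 0.9, -6.9]
opening: 0.345
finger_force: 35.0
```

Emit:
{"name": "servo_tool", "arguments": {"translation": [[0, 0, 0], [0, 0, 0], [0, 0, 0], [0, 0, 0], [0, 0, 0], [0, 0, 0]], "turn": [[0, 0, 0], [0, 0, 0], [0, 0, 0], [0, 0, 0], [0, 0, 0], [0, 0, 0]], "grip": 1}}

```text
clock: 20.0
tool_pos: [0.5485, 0.0195, 0.0687]
eef_rot: [0.697, 0.717, 0.0, 0.0]
contact_force: [-0.5, 0.5, 0.2]
opening: 0.99
finger_force: 0.0
```

Emit:
{"name": "servo_tool", "arguments": {"translation": [[0, 0, -0.025], [0, 0, -0.035], [-0.025, 0, 0], [-0.03, 0, 0], [0, 0, 0], [0, 0, 0], [0, 0, 0]], "turn": [[0, 0, 0], [0, 0, 0], [0, 0, 0], [0, 0, 0], [0, 0, 0], [0, 0, 0], [0, 0, 0]]}}

```text
clock: 20.88
tool_pos: [0.55, -0.0337, 0.1287]
eef_rot: [0.696, 0.718, 0.0, -0.0]
contact_force: [-0.2, 0.3, 0.2]
opening: 1.0
finger_force: 0.0
```

```bash
python3 go.py .550 -.035 .061 91.65
python3 - <<'E'
from meas import *
q=cap('scene','s5');s=cap('top','t5')
a=cv2.resize(s['img'][190:300,300:430,::-1],(390,330));b=cv2.resize(q['img'][200:320,230:374,::-1],(396,330));cv2.imwrite('pics/c5.png',np.hstack([a,b]))
E
```

```text
pos [ 0.55   -0.0337  0.1287] turn first [ 0.0001 -0.0011  0.0024] then shift [-0.0013 -0.0001  0.0677] q [ 0.22  0.78 -0.41  1.88  0.52  0.59 -0.49]
```

View pics/c5.png

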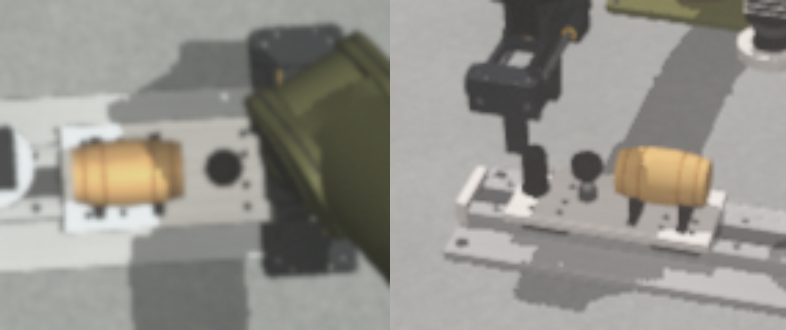

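The slide has moved about 30 mm, the knob is still raised and the barrel lies in its saddles. The gripper is above the handle, so I grip the handle.

Emit:
{"name": "servo_tool", "arguments": {"translation": [[-0.001, 0, 0.025], [0, 0, 0.03], [0, 0, 0.012], [0, 0, 0], [0, 0, 0], [0, 0, 0]], "turn": [[0, 0, 0], [0, 0, 0], [0, 0, 0], [0, 0, 0], [0, 0, 0], [0, 0, 0]]}}

```text
clock: 21.72
tool_pos: [0.5507, -0.0364, 0.0626]
eef_rot: [0.697, 0.717, 0.001, 0.001]
contact_force: [0.3, 0.1, -0.9]
opening: 1.001
finger_force: 0.0
```

Emit:
{"name": "servo_tool", "arguments": {"translation": [[0, 0, 0], [0, 0, 0], [0, 0, 0], [0, 0, 0], [0, 0, 0], [0, 0, 0], [0, 0, 0], [0, 0, 0]], "turn": [[0, 0, 0], [0, 0, 0], [0, 0, 0], [0, 0, 0], [0, 0, 0], [0, 0, 0], [0, 0, 0], [0, 0, 0]], "grip": 0.15, "grip_force": 30}}

```text
clock: 22.72
tool_pos: [0.5498, -0.0365, 0.0617]
eef_rot: [0.697, 0.717, -0.0, -0.0]
contact_force: [-0.9, 0.0, 0.6]
opening: 0.282
finger_force: 30.0
```

Emit:
{"name": "servo_tool", "arguments": {"translation": [[0.002, 0, 0], [0.004, 0, 0], [0.006, 0, 0], [0.006, 0, 0], [0.006, 0, 0], [0.006, 0, 0], [0.006, 0, 0], [0.005, 0, 0], [0.003, 0, 0], [0.003, 0, 0]], "turn": [[0, 0, 0], [0, 0, 0], [0, 0, 0], [0, 0, 0], [0, 0, 0], [0, 0, 0], [0, 0, 0], [0, 0, 0], [0, 0, 0], [0, 0, 0]]}}

```text
clock: 23.98
tool_pos: [0.5485, 0.0066, 0.0617]
eef_rot: [0.698, 0.716, -0.002, 0.002]
contact_force: [0.4, -6.7, 1.9]
opening: 0.285
finger_force: 30.0
```

Emit:
{"name": "servo_tool", "arguments": {"translation": [[0.003, 0, 0], [0.003, 0, 0], [0.003, 0, 0], [0.002, 0, 0], [0, 0, 0]], "turn": [[0, 0, 0], [0, 0, 0], [0, 0, 0], [0, 0, 0], [0, 0, 0]]}}

```text
clock: 24.6
tool_pos: [0.5482, 0.0181, 0.0617]
eef_rot: [0.698, 0.716, -0.002, 0.001]
contact_force: [0.4, -6.6, 1.0]
opening: 0.284
finger_force: 30.0
```

Emit:
{"name": "servo_tool", "arguments": {"translation": [[0.003, 0, 0], [0.003, 0, 0], [0.003, 0, 0], [0.002, 0, 0], [0, 0, 0]], "turn": [[0, 0, 0], [0, 0, 0], [0, 0, 0], [0, 0, 0], [0, 0, 0]]}}

```text
clock: 25.22
tool_pos: [0.5478, 0.0301, 0.0617]
eef_rot: [0.697, 0.717, -0.002, 0.001]
contact_force: [-0.5, -6.0, 0.7]
opening: 0.288
finger_force: 30.0
```

Emit:
{"name": "servo_tool", "arguments": {"translation": [[0.003, 0, 0], [0.003, 0, 0], [0, 0, 0]], "turn": [[0, 0, 0], [0, 0, 0], [0, 0, 0]]}}

```text
clock: 25.6
tool_pos: [0.5478, 0.0305, 0.0617]
eef_rot: [0.699, 0.715, -0.005, 0.003]
contact_force: [1.4, -14.9, 3.4]
opening: 0.287
finger_force: 30.0
```

The slide stopped at about 97 mm of travel and the force rose, so it looks locked. I back off the strain and look.

Emit:
{"name": "servo_tool", "arguments": {"translation": [[-0.003, 0, 0], [-0.003, 0, 0], [0, 0, 0], [0, 0, 0]], "turn": [[0, 0, 0], [0, 0, 0], [0, 0, 0], [0, 0, 0]]}}

```text
clock: 26.1
tool_pos: [0.5478, 0.0301, 0.0617]
eef_rot: [0.697, 0.717, -0.002, 0.001]
contact_force: [1.1, -6.5, 2.2]
opening: 0.288
finger_force: 30.0
```

Run:
```python
from meas import *
q=cap('scene','s6')
b=cv2.resize(q['img'][200:320,230:374,::-1],(720,600),interpolation=cv2.INTER_CUBIC);cv2.imwrite('pics/c6.png',b)
```

```text
(no output)
```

View pics/c6.png

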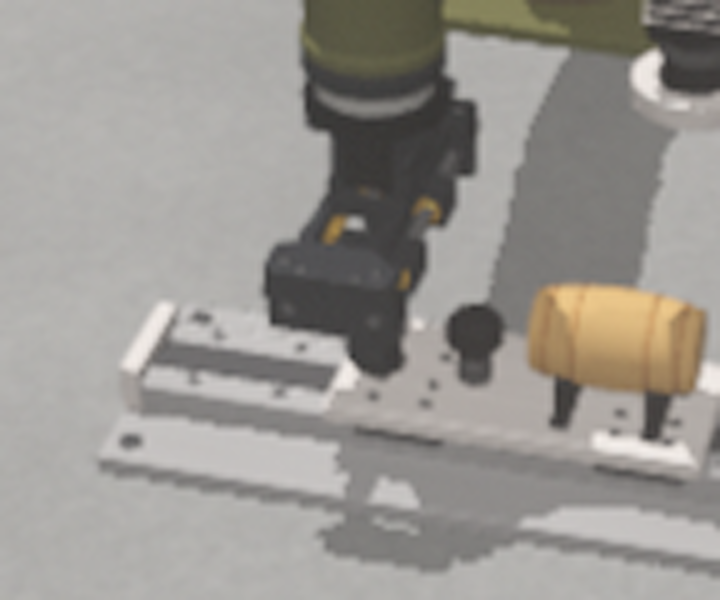

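The picture shows the knob at about (325,265) full-image, close to the plate, with the barrel in its saddles. I compare the knob height against the earlier pictures (s4 down, s5 up).

Run:
```python
from meas import *
def proj(s,X):
    c=s['R']@X+s['t'];p=s['mtx']@c;return p[:2]/p[2]
for n,tr in(('s4',0),('s5',.0303),('s6',.0965)):
    s=dict(np.load(n+'.npz'));X=np.array([.549-.0288*tr,-.0105+tr,.090]);p=proj(s,X);pu=proj(s,X+[0,0,.008])
    g=cv2.cvtColor(s['img'],cv2.COLOR_RGB2GRAY)
    u,v=int(round(p[0])),int(round(p[1]))
    m=np.zeros_like(g);m[v-12:v+14,u-7:u+8]=(g[v-12:v+14,u-7:u+8]<75)
    k,l,st,c=cv2.connectedComponentsWithStats(m);i=1+np.argmax(st[1:,4]);print(n,p.round(1),pu.round(1),st[i],c[i].round(2),'dv',round(c[i][1]-p[1],2),'prof',g[v-8:v+16,u].tolist())
```

```text
s4 [291.4 256.9] [291.3 254.5] [286 256  10  11  52] [290.71 261.79] dv 4.89 prof [171, 173, 174, 175, 175, 174, 150, 75, 74, 76, 76, 75, 75, 71, 69, 68, 69, 75, 90, 91, 86, 84, 104, 149]
s5 [302.  258.5] [301.9 256.1] [296 256  11  10  85] [301.06 260.14] dv 1.66 prof [174, 174, 172, 173, 149, 77, 64, 65, 63, 64, 66, 66, 64, 65, 64, 65, 98, 124, 120, 103, 85, 81, 81, 123]
s6 [325.4 262. ] [325.4 259.6] [320 261  10  11  89] [324.53 266.  ] dv 4.03 prof [173, 172, 172, 172, 172, 175, 148, 62, 62, 63, 62, 65, 64, 65, 63, 62, 63, 64, 76, 89, 83, 80, 95, 142]
```

The knob is down: in s6 its edge has the same offset as in s4. I relieve the rest of the strain, release, and retreat straight up.

Emit:
{"name": "servo_tool", "arguments": {"translation": [[-0.001, 0, 0], [0, 0, 0], [0, 0, 0]], "turn": [[0, 0, 0], [0, 0, 0], [0, 0, 0]]}}

```text
clock: 26.52
tool_pos: [0.5478, 0.0301, 0.0617]
eef_rot: [0.697, 0.717, -0.001, 0.001]
contact_force: [-0.9, -5.9, 1.4]
opening: 0.282
finger_force: 30.0
```

Emit:
{"name": "servo_tool", "arguments": {"translation": [[0, 0, 0], [0, 0, 0], [0, 0, 0], [0, 0, 0], [0, 0, 0], [0, 0, 0]], "turn": [[0, 0, 0], [0, 0, 0], [0, 0, 0], [0, 0, 0], [0, 0, 0], [0, 0, 0]], "grip": 1}}

```text
clock: 27.28
tool_pos: [0.5481, 0.0315, 0.0617]
eef_rot: [0.697, 0.717, 0.0, 0.0]
contact_force: [-0.9, 1.1, 0.7]
opening: 0.943
finger_force: 0.0
```

Emit:
{"name": "servo_tool", "arguments": {"translation": [[0, 0, -0.02], [0, 0, -0.04], [0, 0, -0.03], [-0.04, 0, 0], [-0.06, 0, 0], [-0.06, 0, 0], [0, 0, 0], [0, 0, 0], [0, 0, 0], [0, 0, 0]], "turn": [[0, 0, 0], [0, 0, 0], [0, 0, 0], [0, 0, 0], [0, 0, 0], [0, 0, 0], [0, 0, 0], [0, 0, 0], [0, 0, 0], [0, 0, 0]]}}

```text
clock: 28.52
tool_pos: [0.5529, -0.1266, 0.1518]
eef_rot: [0.696, 0.718, 0.0, -0.0]
contact_force: [0.4, 0.3, -1.0]
opening: 1.0
finger_force: 0.0
```

Run:
```python
from meas import *
q=cap('scene','s7');s=cap('top','t7')
a=cv2.resize(s['img'][190:300,280:410,::-1],(390,330));b=cv2.resize(q['img'][200:320,230:374,::-1],(396,330));cv2.imwrite('pics/c7.png',np.hstack([a,b]))
g=cv2.cvtColor(q['img'],cv2.COLOR_RGB2GRAY);print(g[254:278,325].tolist());print(r.get_state()['clock'])
```

```text
[174, 174, 175, 174, 175, 177, 152, 77, 78, 77, 77, 78, 76, 74, 70, 71, 72, 73, 86, 94, 90, 88, 101, 146]
28.625
```

View pics/c7.png

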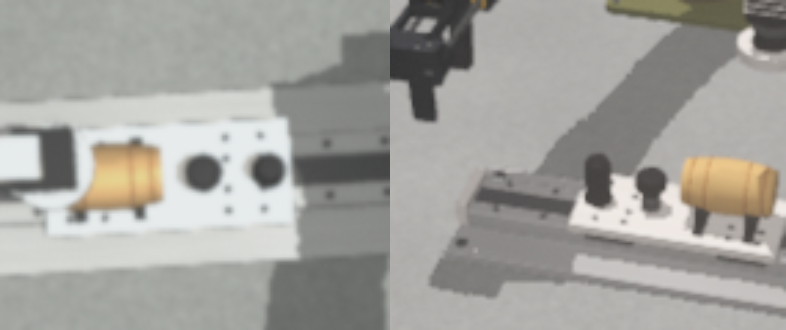

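The knob is down at about (325,262), the barrel lies centred in both saddles under the light, and the gripper is clear. I hand in the job.

```bash
python3 -c "
from plant import r
print(r.finish_job())"
```

```text
the job is handed in; nothing more can be done
None
```

The job is handed in, though the hand-in call returned no verdict: the last pictures show the barrel lying in both saddles and the plunger down, with the slide at about 97 mm of travel and the gripper clear, 28.6 s into the 54 s allowed.

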